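# Rehang the lift-off door of a paint cabinet

## Task

The small grey cabinet on the studio bench has lost its door, which stands in the plywood rack. Lift the door out, lower its two hinge knuckles together, gently and fully home, onto the cabinet's two hinge pins with the door standing wide open (never press hard: if it does not drop on, feel for the pins), then swing it shut and let go. Leave the white panel, the brush jar, the bottle and the tin where they stand.

Things in the scene. Friction and masses are not known exactly. Their poses are not given: they have to be found in the camera images.
- cabinet: Fixed grey cabinet, 200 (x) x 110 (y) x 225 mm tall. Origin: centre of its underside, on the bench. Its +y looks out of the open front (front plane at y = +55 mm), +x points to its hinge end, z up. Two soft sprung rubber buffers on the front at x = -80 mm stand 10 mm proud: the shut door rests against them. The steel hinge strip with the two upright pins is screwed to the front at +x.
- pin_low (a point): Top of the lower pin's collar, where the knuckle rests when home, for the MIDDLE of the strip's adjustment: x 84, y 72, z 50 mm from the cabinet's origin; axes as the cabinet. The strip has slotted holes: both pins really stand up to 7.5 mm to either side along the cabinet's x, by the same unmeasured amount, to be found by feel. y and z are true. The screws are tight: the pins do not give.
- pin_high (a point): The same point for the upper pin, exactly 110 mm above pin_low, with the same unknown shift along the cabinet's x. Each pin is an upright steel rod, 10 mm in diameter and 22 mm long above its 18 mm wide collar; its top 4 mm taper to 8.5 mm in diameter.
- door_mid (a point): Centre of the loose door: grey board 14 (x) x 170 (y) x 210 mm (z), 0.3 to 0.5 kg. y runs from hinge edge to free edge. Starts upright in the rack, foot 36 mm deep in the slot, 12 mm above the bench. Pinch its bare top edge. Hung, its foot is again 12 mm above the bench. Wide open: its y along the cabinet's y; shut: along the cabinet's -x (counter-clockwise from above). Swings easily.
- knuckle_low (a point): Centre of the open lower end of the door's lower hinge knuckle: a steel tube 24 mm outside, 12 mm bore, 28 mm long, open at both ends, axis upright. It lies 15 mm beyond the hinge edge: at x = 0, y = -100, z = -67 mm from door_mid. Axes as the door.
- knuckle_high (a point): The same point of the upper knuckle, 110 mm above the lower one: x = 0, y = -100, z = +43 mm from door_mid.
- rack: Fixed plywood rack; origin under the middle of the door's slot, z up, y along the slot. Base 110 x 150 mm (x from -80 to +30 mm), 12 mm thick; rails up to 48 mm high and 150 mm long. The door's slot is at x = 0 (18 mm wide), the white panel's at x = -54 mm.
- panel_mid (a point): Centre of a white painting panel, 8 x 120 x 140 mm, loose and upright in the rack's second slot, its top 152 mm above the bench. Not to be moved.
- brush_jar: Jar of brushes, 76 mm wide, up to 260 mm tall with the brushes, loose; origin at its foot. Not to be moved.
- spirit: Clear bottle, 66 mm wide, 190 mm tall, loose; origin at its foot. Not to be moved.
- tin: Low tin, 72 mm wide, 65 mm tall, loose; origin at its foot. Not to be moved.
- door: The same door as a solid; origin at the middle of its foot, 105 mm below door_mid, same axes.

How it is judged:
On the way:
1. both knuckles are fully home on the pins, with the door standing open by more than 0.7 rad (z of knuckle_low in the frame of cabinet between 0.047 and 0.053 m and z of knuckle_high in the frame of cabinet below 0.163 m and horizontal distance between knuckle_low and pin_low below 0.0115 m and horizontal distance between knuckle_high and pin_high below 0.0115 m and angle between door_mid's own z axis and vertical below 0.05 rad and angle between the y axis of door_mid and the x axis of cabinet, either way round above 0.7 rad), for 0.2 s.
At the end, for the whole second after the job is handed in: Both knuckles rest on the pins' collars (within 3 mm in height, within 11.5 mm of the middle of the strip's adjustment), the door is upright within 0.05 rad, shut within 0.09 rad, across the cabinet's front, at rest and released (z of knuckle_low in the frame of cabinet between 0.047 and 0.053 m and z of knuckle_high in the frame of cabinet below 0.163 m and horizontal distance between knuckle_low and pin_low below 0.0115 m and horizontal distance between knuckle_high and pin_high below 0.0115 m and angle between door_mid's own z axis and vertical below 0.05 rad and angle between the y axis of door_mid and the x axis of cabinet, either way round below 0.09 rad and x of door_mid in the frame of cabinet below 0.03 m and linear speed of door below 0.02 m/s); the robot touches nothing.
It fails at once if the door is pressed or dropped on the cabinet or its pins with more than 40 N (contact force between door and cabinet above 40 N).
It fails at once if the white panel is shifted by more than 20 mm or tipped (distance of panel_mid from where it was at the start of the episode above 0.02 m or angle between panel_mid's own z axis and vertical above 0.4 rad).
It fails at once if the brush jar is shifted by more than 20 mm or tipped (distance of brush_jar from where it was at the start of the episode above 0.02 m or angle between brush_jar's own z axis and vertical above 0.4 rad).
It fails at once if the bottle is shifted by more than 20 mm or tipped (distance of spirit from where it was at the start of the episode above 0.02 m or angle between spirit's own z axis and vertical above 0.4 rad).
It fails at once if the tin is shifted by more than 20 mm or tipped (distance of tin from where it was at the start of the episode above 0.02 m or angle between tin's own z axis and vertical above 0.4 rad).
It also fails if it takes over 70 s, if anything falls off the work surface, if the arm or the gripper's body presses on something with over 40 N, if the wrist force passes 120 N, or if a joint passes its speed limit or range.

## Robot

A 6-joint arm with a two-finger parallel gripper is mounted at the origin on the work surface. World frame = base frame: x ahead of the robot, y to its left, z up, the work surface at z = 0. Lengths are in m, angles in rad, forces in N, time in s.
With the tool pointing down it reaches from about 0.275 to 0.825 m from the base axis. Payload 4.9 kg.
Tool frame: the origin (TCP) lies midway between the tips of the shut fingers; the grasp point (between the pads) lies 19 mm behind it; z points along the fingers, y is the line along which they close (so a half turn about z gives the same grasp; the last joint's range is limited). The gripper opens to 85 mm and grips with 20 to 120 N. Pads are 22 mm wide; open, the fingers measure 114 mm over their backs; the gripper's body (76 mm by 85 mm) begins 54 mm behind the grasp point. The pads swing forward as they close: fully open they stand 13 mm farther back than shut.
Start: joints at [-1.347, 0.326, -0.193, 1.052, 0, 1.437], TCP at [0.193, -0.515, 0.231] pointing down, gripper open.
Joint ranges: [-2.65, 2.65], [-0.97, 1.79], [-1.3, 1.35], [-1.93, 2.1], [-1.47, 1.37], [-3.14, 3.14]. Speed limits (rad/s): [2.57, 2.57, 3.14, 3.14, 3.14, 3.14].

## Interface

Orientations are given as a unit quaternion [x, y, z, w].
In Python, from workcell import get_obs, read_camera, ticket gives the robot as it stands.
- The arm moves only by the tool step_arm, never from a script. Its argument "targets" is a list of rows, each a list of 7 numbers: the shift along the tool's x, y, z in m, then the turn, a rotation vector about the tool's x, y, z in degrees, then the closure, from -1 (fully open) to 1 (shut). A call has 1 to 8 rows; each row shifts and turns the commanded pose from where the row before left it, along the tool's axes as they then stand; what a row does not reach is not made up. A row lasts 1/10 s, in which the tool goes at most 50 mm and 8.59 degrees, less where a joint would pass 70% of its speed; a pose out of reach is approached as far as the arm can. A call is refused whole if a number of a shift passes 0.05 or a number of a turn 8.59, either way. A call with a gripper value outside its range is refused whole. The fingers move at their own pace and stop on an object; "newtons" is the grip in N (left out, the last holds). Time passes only in rows, so rows that do not move let the fingers close. It gives the time, the measured TCP pose, the force, the opening and the grip force at its end, in the units of the state.
- get_obs(): the state, without advancing time (a new reading comes with each control period).
- read_camera(name): name is "scene" or "top"; returns a dict with "image" (420x560x3 uint8, blue, green, red), "fovy" (degrees; the focal length in pixels is half the picture's height over the tangent of half this angle, whatever the lens; pixels are square), "cx", "cy" (the principal point, pixels), "k1" (the pictures are not rectified: a ray, as slopes to the right and down, at radius r is drawn at 1 + k1 r^2 times it, then the intrinsics apply), "R" (3x3) and "t" (3): a world point X has camera coordinates R X + t. Camera axes: x right, y down, z forward; pixel columns grow to the right and rows downward; lengths in m; the calibration is good to about 2 mm. A picture is of the moment at which its call begins. There is no depth.
- ticket.close_job(): hands the job in; it is judged then, once.
The state is a dict: "clock": time; "q": joint angles; "joint_velocities": joint speeds; "tau": joint torques, N m; "eef_pos": TCP position; "orientation": TCP orientation; "contact_force": force on the tool from outside, world axes, zero at the start; "ft_torque": the same for the moment, N m; "width": opening from 0.0 (shut) to 1.0 (fully open); "gripper_force": force on a finger pad.
Only numpy, scipy, OpenCV 4.12 (cv2) and the standard library are available. Lean on these libraries where they do the work, as an engineer would, in place of code of your own. Each camera call takes 0.05 s, during which the arm holds its last target. There are 200 camera calls.

## Working session

There is one attempt and no reset: what is moved stays moved. The work goes in short steps, Python scripts to look and compute and a tool call to move; the robot and the scene stay as the last step left them, time stands still between calls to the robot, and variables do not carry over. Pictures are saved under pics/ and viewed, at most 10 in all, crops included, and the job is handed in when it is done.

Besides the shell and the picture viewer there is one more tool, called as a command line: name --pt "numbers of a row" for each row, then --argument value for the rest. step_arm: Moves the arm, as the interface text tells. Its arguments: {"type":"object","properties":{"targets":{"type":"array","items":{"type":"array","items":{"type":"number"}}},"newtons":{"type":"number"}},"required":["targets"]}

```bash
mkdir -p pics; ls
python3 - <<'E'
from workcell import get_obs, read_camera
import cv2,json,numpy as np
o=get_obs();print({k:np.round(v,4).tolist() for k,v in o.items()})
for n in("scene","top"):
    c=read_camera(n);cv2.imwrite(f"pics/{n}0.png",c["image"]);im=c.pop("image")
    json.dump({k:np.asarray(v).tolist() for k,v in c.items()},open(n+".json","w"));print(n,np.round(-np.array(c["R"]).T@c["t"],3),c["fovy"],c["k1"])
E
```

```text
pics
{'clock': 0.0, 'q': [-1.3472, 0.327, -0.1936, 1.052, 0.0, 1.4366], 'joint_velocities': [0.0006, -0.0009, -0.002, -0.0004, -0.0002, 0.001], 'tau': [0.0025, -44.3397, 26.2443, 0.0155, -0.0, 0.0], 'eef_pos': [0.1925, -0.5146, 0.2305], 'orientation': [0.984, 0.1779, -0.0, -0.0009], 'contact_force': [0.6509, -0.6678, 0.9528], 'ft_torque': [0.03, 0.0253, -0.0267], 'gripper_force': 0.0, 'width': 0.9976}
scene [ 0.888 -0.425  0.935] 55.960987979067994 -0.013996106352574481
top [ 0.526 -0.062  1.258] 49.60593394414962 -0.12686579336994092
```

View pics/scene0.png

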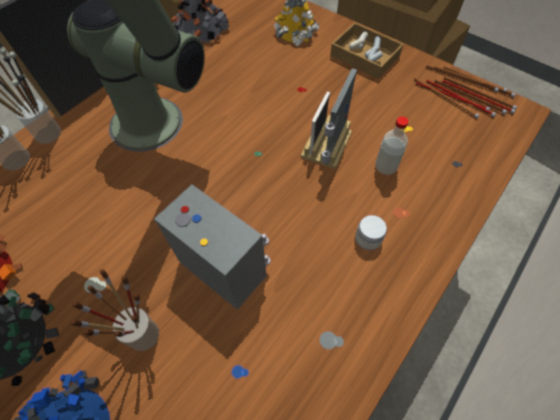

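View pics/top0.png

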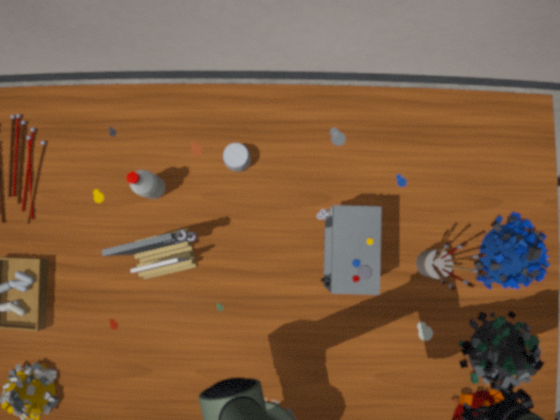

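Top view: the cabinet is at (355,250) with its front facing image left (+y world) and its hinge at the top (322,214). The door's top edge runs from (103,251) to about (175,238), with its knuckles at (185,237). The panel is just below it.

Run:
```python
import cv2,numpy as np
t=cv2.imread("pics/top0.png");s=cv2.imread("pics/scene0.png")
def crop(im,x0,y0,w,h,k,out):
    c=cv2.resize(im[y0:y0+h,x0:x0+w],None,fx=k,fy=k,interpolation=cv2.INTER_CUBIC)
    for x in range((x0+9)//10*10,x0+w,10):
        cv2.line(c,((x-x0)*k,0),((x-x0)*k,6 if x%50 else 14),(0,255,255),1); 
        cv2.putText(c,str(x),((x-x0)*k-8,20),0,.33,(255,255,255),1)
    for y in range((y0+9)//10*10,y0+h,10):
        cv2.line(c,(0,(y-y0)*k),(6,(y-y0)*k),(0,255,255),1); cv2.putText(c,str(y),(8,(y-y0)*k+4),0,.33,(255,255,255),1)
    return c
a=crop(t,95,220,112,65,6,0);b=crop(t,310,195,85,105,5,0)
cv2.imwrite("pics/c1.png",a);cv2.imwrite("pics/c2.png",b)
cv2.imwrite("pics/c3.png",np.hstack([crop(s,150,180,130,130,3,0),crop(s,295,65,70,104,5,0)[:390],]) if 0 else crop(s,295,65,70,104,5,0))
```

```text
(no output)
```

View pics/c1.png

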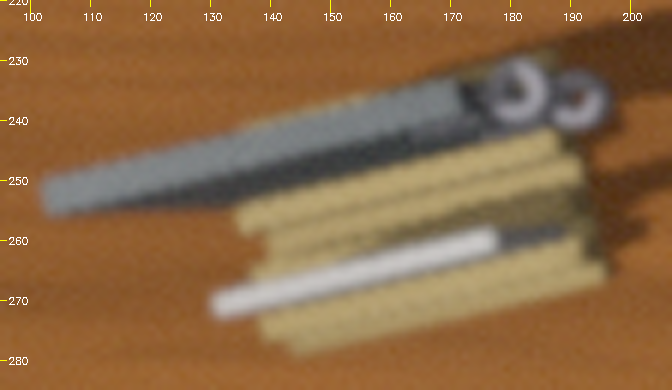

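View pics/c2.png

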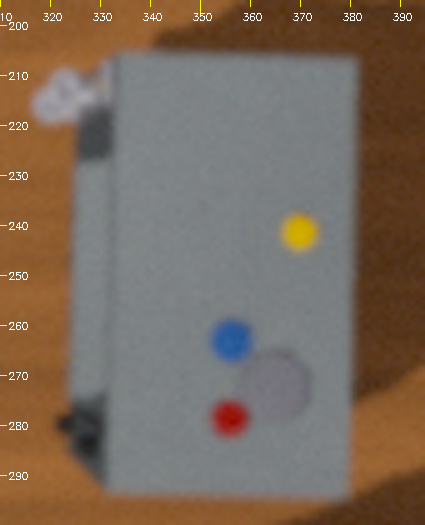

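Door top centreline runs from (102.5,253) to (172,237), and the upper knuckle's ring is at (180.5,235). Cabinet top corners are (332.5,206), (381.5,206.5), (380,294.5) and (331,293.5). The pins are blobs near (319.5,215.5) and (323.5,211).

```bash
cat > h.py <<'E'
import cv2,json,numpy as np
C={n:{k:np.array(v) for k,v in json.load(open(n+".json")).items()} for n in("scene","top")}
def K(c): f=210/np.tan(np.radians(c["fovy"]/2)); return np.array([[f,0,c["cx"]],[0,f,c["cy"]],[0,0,1]])
def D(c): return np.array([c["k1"],0,0,0],float)
def proj(n,P):
    c=C[n]; return cv2.projectPoints(np.atleast_2d(P).astype(float),cv2.Rodrigues(c["R"])[0],c["t"],K(c),D(c))[0][:,0]
def ray(n,px,z):
    c=C[n];u=cv2.undistortPoints(np.array([px],float).reshape(-1,1,2),K(c),D(c))[:,0]
    d=np.c_[u,np.ones(len(u))]@c["R"];o=-c["R"].T@c["t"];return o+d*((z-o[2])/d[:,2])[:,None]
def fr(x,y,yaw,P):
    a=np.cos(yaw);s=np.sin(yaw);P=np.atleast_2d(P).astype(float);return P@np.array([[a,s,0],[-s,a,0],[0,0,1]])+[x,y,0]
E
python3 - <<'E'
from h import *
P=ray("top",[(332.5,206),(381.5,206.5),(380,294.5),(331,293.5)],.225);print(P.round(4))
print("cab c",P.mean(0).round(4), [np.linalg.norm(P[i]-P[(i+1)%4]).round(4) for i in range(4)])
d=P[0]+P[1]-P[2]-P[3];cy=np.arctan2(d[1],d[0])
d2=P[0]+P[3]-P[1]-P[2];print("yaw",cy,np.arctan2(-d2[0],d2[1]))
Q=ray("top",[(102.5,253),(172,237)],.222);e=Q[0]-Q[1];print("door",Q.round(4),Q.mean(0).round(4),np.linalg.norm(e),"yaw",np.arctan2(-e[0],e[1]))
k=ray("top",[(180.5,235)],.188);k2=ray("top",[(190.5,236.5)],.078);print(k,k2)
pn=ray("top",[(319.5,215.5),(323.5,211)],.182);print("pins",pn,ray("top",[(319.5,215.5),(323.5,211)],.072))
x,y=P.mean(0)[:2]
print(fr(x,y,cy,[(.084,.072,.16),(.084,.072,.05)]),proj("top",fr(x,y,cy,[(.084,.072,.182),(.084,.072,.072)])))
E
```

```text
[[ 0.6255 -0.1639  0.225 ]
 [ 0.6267 -0.2764  0.225 ]
 [ 0.4266 -0.2747  0.225 ]
 [ 0.4272 -0.1634  0.225 ]]
cab c [ 0.5265 -0.2196  0.225 ] [np.float64(0.1125), np.float64(0.2001), np.float64(0.1113), np.float64(0.1984)]
yaw -0.005623641224704913 0.002702741995849996
door [[0.5053 0.3682 0.222 ]
 [0.5469 0.2033 0.222 ]] [0.5261 0.2858 0.222 ] 0.17002743185366 yaw 0.2469824274777454
[[0.55279283 0.19165972 0.188     ]] [[0.55228547 0.19105436 0.078     ]]
pins [[ 0.60639867 -0.13747995  0.182     ]
 [ 0.6173057  -0.14683128  0.182     ]] [[ 0.61465411 -0.14516861  0.072     ]
 [ 0.62667621 -0.15547596  0.072     ]]
[[ 0.61088514 -0.14804537  0.16      ]
 [ 0.61088514 -0.14804537  0.05      ]] [[323.97386822 213.704656  ]
 [320.57814874 216.95893659]]
```

Run:
```python
import cv2,numpy as np
s=cv2.imread("pics/scene0.png")
def crop(im,x0,y0,w,h,k):
    c=cv2.resize(im[y0:y0+h,x0:x0+w],None,fx=k,fy=k,interpolation=cv2.INTER_CUBIC)
    for x in range((x0+9)//10*10,x0+w,10):
        cv2.line(c,((x-x0)*k,0),((x-x0)*k,6),(0,255,255),1);cv2.putText(c,str(x),((x-x0)*k-8,16),0,.33,(255,255,255),1)
    for y in range((y0+9)//10*10,y0+h,10):
        cv2.line(c,(0,(y-y0)*k),(6,(y-y0)*k),(0,255,255),1); cv2.putText(c,str(y),(8,(y-y0)*k+4),0,.33,(255,255,255),1)
    return c
a=crop(s,150,183,124,124,4);b=crop(s,295,68,60,99,5)
H=max(a.shape[0],b.shape[0]);p=lambda c:cv2.copyMakeBorder(c,0,H-c.shape[0],0,0,0)
cv2.imwrite("pics/c4.png",np.hstack([p(a),p(b)]))
```

```text
(no output)
```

View pics/c4.png

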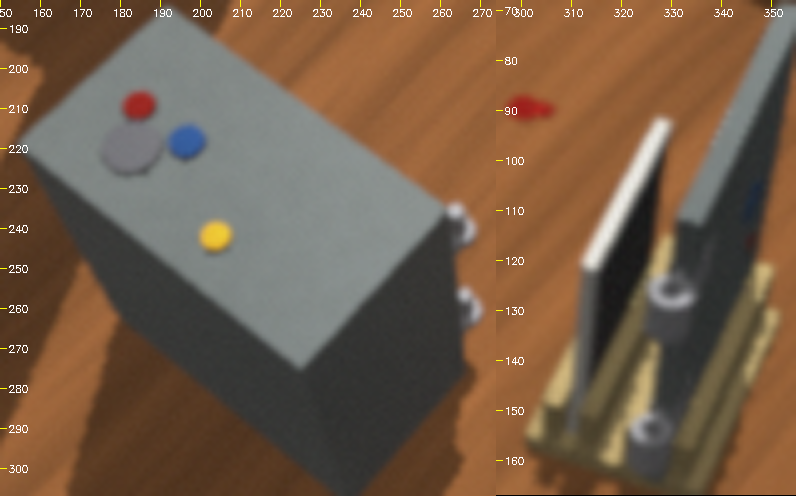

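Scene view: the pin tops show at about (264,235) and (266,256.5), and the knuckle rings at (329.8,126.4) and (326,153.8). I'll fit both poses jointly over the two cameras.

Run:
```python
from h import *
from scipy.optimize import least_squares as LS
ct=[(.1,.055,.225),(.1,-.055,.225),(-.1,-.055,.225),(-.1,.055,.225)]
top=[(332.5,206),(381.5,206.5),(380,294.5),(331,293.5)]
sc=[(262,235.5),(225,275.3),(154.5,220)]
def fc(p,cams=3):
    r=[]
    if cams&1:r.append(proj("top",fr(*p[:3],ct))-top)
    if cams&2:r.append(proj("scene",fr(*p[:3],ct[:3]))-sc)
    return np.concatenate(r).ravel()
for m in(1,2,3):
    s=LS(fc,[.526,-.22,0],args=(m,));print("cab",m,s.x.round(4),np.abs(s.fun).max().round(2))
p=s.x
pin=np.array([(.084,.072,.182),(.084,.072,.072)])
for sh in(-.0075,0,.0075): print(sh,proj("top",fr(*p,pin+[sh,0,0])).round(1).tolist(),proj("scene",fr(*p,pin+[sh,0,0])).round(1).tolist())
print("pin w",fr(*p,pin))
dt=[(0,.085,.222),(0,-.085,.222),(0,-.1,.188),(0,-.1,.078)]
t2=[(102.5,253),(172,237),(180.5,235),(190.5,236.5)]
ds=[(0,-.1,.188),(0,-.1,.078),(-.007,-.085,.222),(.007,-.085,.222)]
s2=[(329.8,126.4),(326,153.8),(331.2,111),(337,112.4)]
def fd(p,m):
    r=[]
    if m&1:r.append(proj("top",fr(*p,dt))-t2)
    if m&2:r.append(proj("scene",fr(*p,ds))-s2)
    return np.concatenate(r).ravel()
for m in(1,3):
    s=LS(fd,[.526,.286,.247],args=(m,));print("door",s.x.round(4),s.fun.round(1))
```

```text
cab 1 [ 0.5265 -0.2196 -0.0037] 0.64
cab 2 [ 0.5296 -0.2211 -0.0049] 0.62
cab 3 [ 0.5278 -0.2202 -0.0044] 1.3
-0.0075 [[324.2, 216.3], [320.8, 219.3]] [[259.5, 232.1], [262.0, 253.5]]
0 [[324.2, 213.2], [320.8, 216.5]] [[262.2, 234.1], [264.5, 255.3]]
0.0075 [[324.3, 210.0], [320.9, 213.6]] [[264.9, 236.0], [266.9, 257.1]]
pin w [[ 0.61215867 -0.14861943  0.182     ]
 [ 0.61215867 -0.14861943  0.072     ]]
door [0.5266 0.2869 0.2571] [-0.4  0.1 -0.5 -0.6  0.6  0.4  0.3  0.1]
door [0.5275 0.2868 0.2658] [-0.3  0.  -0.6 -1.3  0.6 -0.4  0.3 -0.6  0.  -0.9 -0.1 -0.6 -0.7 -0.2
 -1.1  0. ]
```

step_arm --pt "0 0 -0.01 0 0 -8.45 -1" --pt "0 0 -0.01 0 0 -8.45 -1" --pt "0 0 -0.01 0 0 -8.45 -1" --pt "0 0 -0.01 0 0 -8.45 -1" --pt "0 0 -0.01 0 0 -8.45 -1" --pt "0 0 -0.01 0 0 -8.45 -1" --pt "0 0 -0.01 0 0 -8.45 -1" --pt "0 0 -0.01 0 0 -8.45 -1"

```text
clock: 0.9
eef_pos: [0.1925, -0.5149, 0.3112]
orientation: [0.717, 0.697, 0.0, -0.0]
contact_force: [0.8, -0.1, -0.3]
width: 1.0
gripper_force: 0.0
```

step_arm --pt "0 0 0 0 0 -8.45 -1" --pt "0 0 0 0 0 -8.45 -1" --pt "0.0371 0.0295 0 0 0 0 -1" --pt "0.0371 0.0295 0 0 0 0 -1" --pt "0.0371 0.0295 0 0 0 0 -1" --pt "0.0371 0.0295 0 0 0 0 -1" --pt "0.0371 0.0295 0 0 0 0 -1" --pt "0.0371 0.0295 0 0 0 0 -1"

```text
clock: 1.7
eef_pos: [0.3061, -0.2524, 0.3111]
orientation: [0.609, 0.793, 0.0, -0.0]
contact_force: [0.8, -0.4, 0.1]
width: 1.0
gripper_force: 0.0
```

step_arm --pt "0.0371 0.0295 0 0 0 0 -1" --pt "0.0371 0.0295 0 0 0 0 -1" --pt "0.0371 0.0295 0 0 0 0 -1" --pt "0.0371 0.0295 0 0 0 0 -1" --pt "0.0371 0.0295 0 0 0 0 -1" --pt "0.0371 0.0295 0 0 0 0 -1" --pt "0.0371 0.0295 0 0 0 0 -1" --pt "0.0371 0.0295 0 0 0 0 -1"

```text
clock: 2.5
eef_pos: [0.4573, 0.0955, 0.3111]
orientation: [0.609, 0.793, -0.0, 0.0]
contact_force: [0.9, -0.6, -0.1]
width: 1.002
gripper_force: 0.0
```

step_arm --pt "0.0371 0.0295 0 0 0 0 -1" --pt "0.0371 0.0295 0 0 0 0 -1" --pt "0.0371 0.0295 0 0 0 0 -1" --pt "0.0371 0.0295 0 0 0 0 -1" --pt "0 0 0.02 0 0 0 -1" --pt "0 0 0.02 0 0 0 -1" --pt "0 0 0.02 0 0 0 -1" --pt "0 0 0 0 0 0 -1"

```text
clock: 3.3
eef_pos: [0.5307, 0.2667, 0.2478]
orientation: [0.609, 0.793, -0.003, -0.002]
contact_force: [-0.9, 0.5, -0.1]
width: 0.997
gripper_force: 0.0
```

step_arm --pt "0 0 0.02 0 0 0 -1" --pt "0 0 0.02 0 0 0 -1" --pt "0 0 0.018 0 0 0 -1" --pt "0 0 0 0 0 0 0.2" --pt "0 0 0 0 0 0 0.5" --pt "0 0 0 0 0 0 1" --pt "0 0 0 0 0 0 1" --pt "0 0 0 0 0 0 1" --newtons 30

```text
clock: 4.1
eef_pos: [0.5333, 0.2675, 0.1944]
orientation: [0.609, 0.793, 0.001, 0.001]
contact_force: [0.4, -0.3, 2.9]
width: 0.157
gripper_force: 29.1
```

step_arm --pt "0 0 0 0 0 0 1" --pt "0 0 0 0 0 0 1" --pt "0 0 0 0 0 0 1" --pt "0 0 0 0 0 0 1"

```text
clock: 4.5
eef_pos: [0.5334, 0.2674, 0.1944]
orientation: [0.609, 0.793, 0.001, 0.001]
contact_force: [0.9, -0.6, 6.5]
width: 0.162
gripper_force: 30.9
```

step_arm --pt "0 0 0 0 0 0 1" --pt "0 0 0 0 0 0 1" --pt "0 0 -0.005 0 0 0 1" --pt "0 0 -0.01 0 0 0 1" --pt "0 0 -0.02 0 0 0 1" --pt "0 0 -0.02 0 0 0 1" --pt "0 0 -0.025 0 0 0 1" --pt "0 0 0 0 0 0 1" --newtons 110

```text
clock: 5.3
eef_pos: [0.5342, 0.268, 0.2767]
orientation: [0.609, 0.793, 0.002, 0.001]
contact_force: [0.5, -0.1, -3.1]
width: 0.145
gripper_force: 108.0
```

step_arm --pt "0 0 -0.02 0 0 0 1" --pt "0 0 -0.02 0 0 0 1" --pt "0 0 0 0 0 0 1" --pt "0 0 0 0 0 0 1" --pt "0 0 0 0 0 0 1"

```text
clock: 5.8
eef_pos: [0.5319, 0.267, 0.3113]
orientation: [0.609, 0.793, -0.001, -0.001]
contact_force: [0.4, 0.5, -3.1]
width: 0.146
gripper_force: 107.9
```

Run:
```python
from workcell import get_obs, read_camera
import cv2,numpy as np
o=get_obs();print({k:np.round(o[k],4).tolist() for k in('eef_pos','orientation','contact_force','ft_torque')})
def crop(im,x0,y0,w,h,k):
    c=cv2.resize(im[y0:y0+h,x0:x0+w],None,fx=k,fy=k,interpolation=cv2.INTER_CUBIC)
    for x in range((x0+9)//10*10,x0+w,10):
        cv2.line(c,((x-x0)*k,0),((x-x0)*k,6),(0,255,255),1);cv2.putText(c,str(x),((x-x0)*k-8,16),0,.33,(255,255,255),1)
    for y in range((y0+9)//10*10,y0+h,10):
        cv2.line(c,(0,(y-y0)*k),(6,(y-y0)*k),(0,255,255),1); cv2.putText(c,str(y),(8,(y-y0)*k+4),0,.33,(255,255,255),1)
    return c
s=read_camera("scene")["image"];t=read_camera("top")["image"]
cv2.imwrite("pics/s1.png",s);cv2.imwrite("pics/t1.png",t)
a=crop(s,290,10,80,150,4);b=crop(t,75,200,125,100,4)
p=lambda c:cv2.copyMakeBorder(c,0,600-c.shape[0],0,0,0)
cv2.imwrite("pics/c5.png",np.hstack([p(a),p(b)])[:,:800])
```

```text
{'eef_pos': [0.5319, 0.267, 0.3113], 'orientation': [0.6087, 0.7934, -0.0012, -0.0008], 'contact_force': [0.4178, 0.4532, -3.1304], 'ft_torque': [-0.0346, -0.0489, -0.0569]}
```

View pics/c5.png

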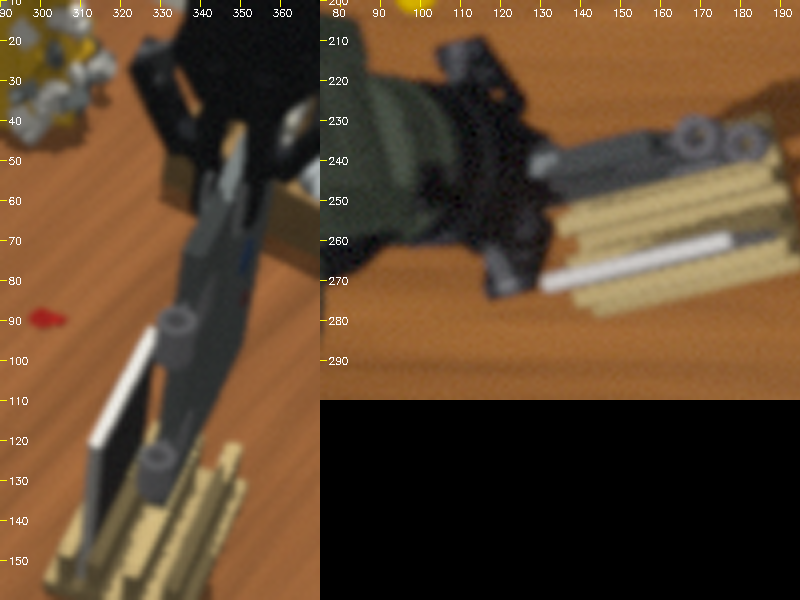

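The door is out of the rack and hanging from the grip, with the panel unmoved. Rings: scene (334.2,90) and (329.2,124), top (169,234.2) and (181.5,235.2). Triangulating both knuckles to get their offset from the TCP.

Run:
```python
from h import *
from scipy.optimize import least_squares as LS
def tri(ps,pt):
    s=LS(lambda X:np.r_[(proj("scene",X)-ps).ravel(),(proj("top",X)-pt).ravel()],[.55,.19,.25]);return s.x,s.fun
for a,b in[((334.2,90),(169,234.2)),((329.2,124),(181.5,235.2)),((329.8,126.4),(180.5,235)),((326,153.8),(190.5,236.5))]:
    x,f=tri(a,b);print(x.round(4),f.round(1))
# pins
for a,b in[((264,235),(323.5,211)),((266,256.5),(319.5,215.5))]:
    x,f=tri(a,b);print("pin",x.round(4),f.round(1))
```

```text
[0.5516 0.1899 0.3026] [-0.4  0.  -0.2 -0.3]
[0.5524 0.1879 0.1944] [-0.1  0.  -0.1 -0.1]
[0.5528 0.193  0.1817] [ 0.1 -0.   0.   0.1]
[0.5527 0.1925 0.0726] [-0.1  0.  -0.1 -0.1]
pin [ 0.6169 -0.1474  0.1815] [ 0.3 -0.   0.2  0.2]
pin [ 0.6149 -0.1461  0.0642] [ 0.2 -0.   0.1  0.1]
```

step_arm --pt "-0.02 0 0 0 0 0 1" --pt "-0.04 0 0 0 0 0 1" --pt "-0.045 0 0 0 0 0 1" --pt "-0.045 0 0 0 0 0 1" --pt "-0.045 0 0 0 0 0 1" --pt "-0.04 -0.01 0 0 0 0 1" --pt "-0.03 -0.01 0 0 0 0 1" --pt "-0.017 -0.0056 0 0 0 0 1"

```text
clock: 6.7
eef_pos: [0.5805, -0.0145, 0.3123]
orientation: [0.61, 0.792, -0.001, -0.0]
contact_force: [-0.4, 0.6, -3.4]
width: 0.144
gripper_force: 107.9
```

step_arm --pt "0 0 0.015 0 0 0 1" --pt "0 0 0.02 0 0 0 1" --pt "0 0 0.02 0 0 0 1" --pt "0 0 0.015 0 0 0 1" --pt "0 0 0.01 0 0 0 1" --pt "0 0 0 0 0 0 1" --pt "0 0 0 0 0 0 1" --pt "0 0 0 0 0 0 1"

```text
clock: 7.5
eef_pos: [0.5816, -0.0118, 0.2342]
orientation: [0.609, 0.793, 0.0, 0.001]
contact_force: [0.4, -0.1, -2.8]
width: 0.143
gripper_force: 107.8
```

Run:
```python
from workcell import get_obs, read_camera
import cv2,numpy as np
from h import *
o=get_obs();print({k:np.round(o[k],4).tolist() for k in('eef_pos','orientation','contact_force','ft_torque')})
print("tin",ray("top",[(237,157)],.065))
def crop(im,x0,y0,w,h,k):
    c=cv2.resize(im[y0:y0+h,x0:x0+w],None,fx=k,fy=k,interpolation=cv2.INTER_CUBIC)
    for x in range((x0+9)//10*10,x0+w,10):
        cv2.line(c,((x-x0)*k,0),((x-x0)*k,6),(0,255,255),1);cv2.putText(c,str(x),((x-x0)*k-8,16),0,.33,(255,255,255),1)
    for y in range((y0+9)//10*10,y0+h,10):
        cv2.line(c,(0,(y-y0)*k),(6,(y-y0)*k),(0,255,255),1); cv2.putText(c,str(y),(8,(y-y0)*k+4),0,.33,(255,255,255),1)
    return c
s=read_camera("scene")["image"];t=read_camera("top")["image"]
cv2.imwrite("pics/s2.png",s);cv2.imwrite("pics/t2.png",t)
a=crop(s,225,150,125,125,4);b=crop(t,260,180,75,85,4)
p=lambda c:cv2.copyMakeBorder(c,0,500-c.shape[0],0,0,0)
cv2.imwrite("pics/c6.png",np.hstack([p(a),p(b)])[:,:800])
```

```text
{'eef_pos': [0.5816, -0.0118, 0.2342], 'orientation': [0.6087, 0.7934, 0.0004, 0.0007], 'contact_force': [0.4413, -0.1266, -2.7719], 'ft_torque': [-0.0588, -0.0517, 0.004]}
tin [[0.76747167 0.07651523 0.065     ]]
```

View pics/c6.png

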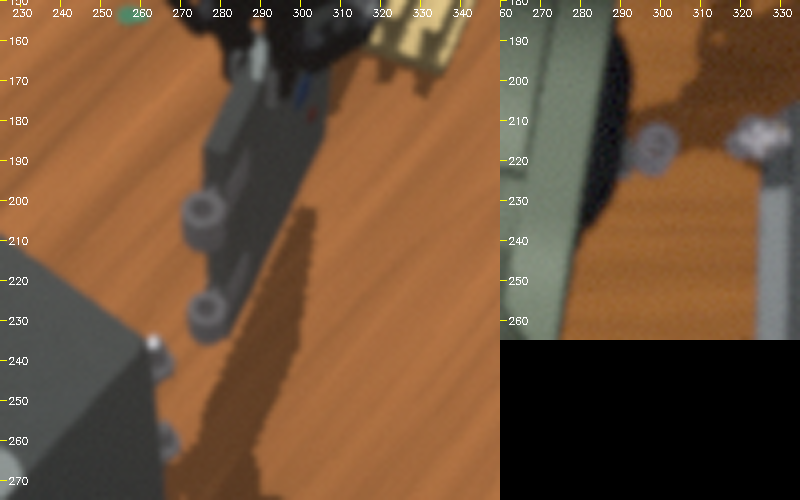

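The knuckles are near the pins. Scene shows the upper ring at (276.2,202.5), the lower at (277.3,227.2) and the upper pin tip at (263.2,235.5). Top shows the upper ring at (299.2,216.2).

Run:
```python
from h import *
from scipy.optimize import least_squares as LS
def tri(ps,pt):
    s=LS(lambda X:np.r_[(proj("scene",X)-ps).ravel(),(proj("top",X)-pt).ravel()],[.55,.19,.25]);return s.x,s.fun
print(tri((276.2,202.5),(299.2,216.2)))
for z in(.226,.230): print(z,ray("top",[(299.2,216.2)],z),ray("scene",[(276.2,202.5)],z),ray("scene",[(277.3,227.2)],z-.11))
print("pin scene z.182",ray("scene",[(263.2,235.5),(264,235)],.182),ray("top",[(323.5,211),(326,212.5),(324.5,212)],.182))
print("exp knuckle",0.5816+.0205,-.0118-.0775)
```

```text
(array([ 0.60170397, -0.08755428,  0.22175962]), array([-0.45882816,  0.0489017 , -0.33538131, -0.3665803 ]))
0.226 [[ 0.60057168 -0.08822904  0.226     ]] [[ 0.60409665 -0.08887539  0.226     ]] [[ 0.60451219 -0.08855876  0.116     ]]
0.23 [[ 0.60028127 -0.08812844  0.23      ]] [[ 0.60569929 -0.09077469  0.23      ]] [[ 0.60589744 -0.09020438  0.12      ]]
pin scene z.182 [[ 0.61605823 -0.14994101  0.182     ]
 [ 0.61664876 -0.14796616  0.182     ]] [[ 0.6173057  -0.14683128  0.182     ]
 [ 0.61385088 -0.15282154  0.182     ]
 [ 0.61497048 -0.14924042  0.182     ]]
exp knuckle 0.6021 -0.0893
```

step_arm --pt "-0.02 -0.001 0 0 0 0 1" --pt "-0.025 -0.001 0 0 0 0 1" --pt "-0.0166 0 0 0 0 0 1" --pt "0 0 0.004 0 0 0 1" --pt "0 0 0.004 0 0 0 1" --pt "0 0 0 0 0 0 1" --pt "0 0 0 0 0 0 1"

```text
clock: 8.3
eef_pos: [0.5946, -0.071, 0.225]
orientation: [0.608, 0.794, -0.0, -0.0]
contact_force: [-0.5, 0.6, -3.1]
width: 0.138
gripper_force: 107.8
```

step_arm --pt "0 0 0.003 0 0 0 1" --pt "0 0 0.002 0 0 0 1" --pt "0 0 0.002 0 0 0 1" --pt "0 0 0 0 0 0 1"

```text
clock: 8.7
eef_pos: [0.5947, -0.0716, 0.2179]
orientation: [0.609, 0.793, -0.0, -0.0]
contact_force: [0.2, -0.1, -3.1]
width: 0.14
gripper_force: 107.9
```

step_arm --pt "0 0 0.001 0 0 0 1" --pt "0 0 0.001 0 0 0 1" --pt "0 0 0.001 0 0 0 1" --pt "0 0 0 0 0 0 1"

```text
clock: 9.1
eef_pos: [0.5949, -0.0718, 0.2151]
orientation: [0.609, 0.793, -0.0, -0.0]
contact_force: [-0.1, 0.4, -2.7]
width: 0.145
gripper_force: 107.9
```

step_arm --pt "0 0 0.001 0 0 0 1" --pt "0 0 0.001 0 0 0 1" --pt "0 0 0 0 0 0 1"

```text
clock: 9.4
eef_pos: [0.5949, -0.0717, 0.2131]
orientation: [0.609, 0.793, -0.0, -0.0]
contact_force: [-0.2, -0.6, -2.8]
width: 0.143
gripper_force: 107.9
```

step_arm --pt "0 0 0.001 0 0 0 1" --pt "0 0 0.001 0 0 0 1" --pt "0 0 0 0 0 0 1"

```text
clock: 9.7
eef_pos: [0.5949, -0.0717, 0.2111]
orientation: [0.609, 0.793, -0.0, -0.0]
contact_force: [0.1, 0.0, -2.5]
width: 0.14
gripper_force: 107.9
```

step_arm --pt "0 0 0.001 0 0 0 1" --pt "0 0 0.001 0 0 0 1" --pt "0 0 0 0 0 0 1"

```text
clock: 10.0
eef_pos: [0.5949, -0.0717, 0.2091]
orientation: [0.609, 0.793, 0.0, -0.0]
contact_force: [0.4, 0.3, -3.1]
width: 0.138
gripper_force: 107.8
```

step_arm --pt "0 0 0.001 0 0 0 1" --pt "0 0 0.001 0 0 0 1" --pt "0 0 0 0 0 0 1"

```text
clock: 10.3
eef_pos: [0.5949, -0.0717, 0.2071]
orientation: [0.609, 0.793, -0.0, -0.0]
contact_force: [0.5, 0.2, -3.4]
width: 0.142
gripper_force: 107.8
```

step_arm --pt "0 0 0.001 0 0 0 1" --pt "0 0 0.001 0 0 0 1" --pt "0 0 0 0 0 0 1"

```text
clock: 10.6
eef_pos: [0.5949, -0.0717, 0.2051]
orientation: [0.609, 0.793, 0.0, -0.0]
contact_force: [0.4, -0.2, -3.1]
width: 0.144
gripper_force: 107.8
```

step_arm --pt "0 0 0.001 0 0 0 1" --pt "0 0 0.001 0 0 0 1" --pt "0 0 0.001 0 0 0 1" --pt "0 0 0.001 0 0 0 1" --pt "0 0 0 0 0 0 1"

```text
clock: 11.1
eef_pos: [0.5949, -0.0717, 0.2011]
orientation: [0.609, 0.793, -0.0, -0.0]
contact_force: [-0.4, 0.2, -3.9]
width: 0.14
gripper_force: 107.8
```

step_arm --pt "0 0 0.001 0 0 0 1" --pt "0 0 0.001 0 0 0 1" --pt "0 0 0.001 0 0 0 1" --pt "0 0 0 0 0 0 1"

```text
clock: 11.5
eef_pos: [0.5949, -0.0717, 0.1981]
orientation: [0.609, 0.793, -0.0, -0.0]
contact_force: [-0.5, -0.2, -3.0]
width: 0.139
gripper_force: 107.8
```

step_arm --pt "0 0 0.001 0 0 0 1" --pt "0 0 0.001 0 0 0 1" --pt "0 0 0 0 0 0 1"

```text
clock: 11.8
eef_pos: [0.5949, -0.0717, 0.1961]
orientation: [0.609, 0.793, -0.0, -0.0]
contact_force: [-0.2, 0.0, -2.3]
width: 0.145
gripper_force: 107.8
```

step_arm --pt "0 0 0.001 0 0 0 1" --pt "0 0 0.001 0 0 0 1" --pt "0 0 0 0 0 0 1"

```text
clock: 12.1
eef_pos: [0.595, -0.0718, 0.1944]
orientation: [0.609, 0.793, 0.0, 0.0]
contact_force: [-0.4, 0.1, -1.4]
width: 0.148
gripper_force: 108.1
```

step_arm --pt "0 0 0.001 0 0 0 1" --pt "0 0 0 0 0 0 1" --pt "0 0 0 0 0 0 1"

```text
clock: 12.4
eef_pos: [0.5952, -0.0716, 0.1942]
orientation: [0.609, 0.793, 0.0, 0.0]
contact_force: [-3.2, 1.9, 5.8]
width: 0.146
gripper_force: 109.2
```

Run:
```python
from workcell import get_obs, read_camera
import cv2,numpy as np
o=get_obs();print({k:np.round(o[k],4).tolist() for k in('q','eef_pos','orientation','contact_force','ft_torque')})
s=read_camera("scene")["image"];t=read_camera("top")["image"]
a=cv2.resize(s[170:295,205:330],None,fx=4,fy=4,interpolation=2);b=cv2.resize(t[185:260,270:345],None,fx=4,fy=4,interpolation=2)
b=cv2.copyMakeBorder(b,0,200,0,0,0)
cv2.imwrite("pics/c7.png",np.hstack([a,b]))
```

```text
{'q': [-0.243, 0.4419, -0.1162, 1.0117, 0.0002, 1.0661], 'eef_pos': [0.5952, -0.0716, 0.1942], 'orientation': [0.6088, 0.7933, 0.0003, 0.0004], 'contact_force': [-3.2302, 1.9241, 5.8126], 'ft_torque': [0.1469, 0.5516, -0.1518]}
```

View pics/c7.png

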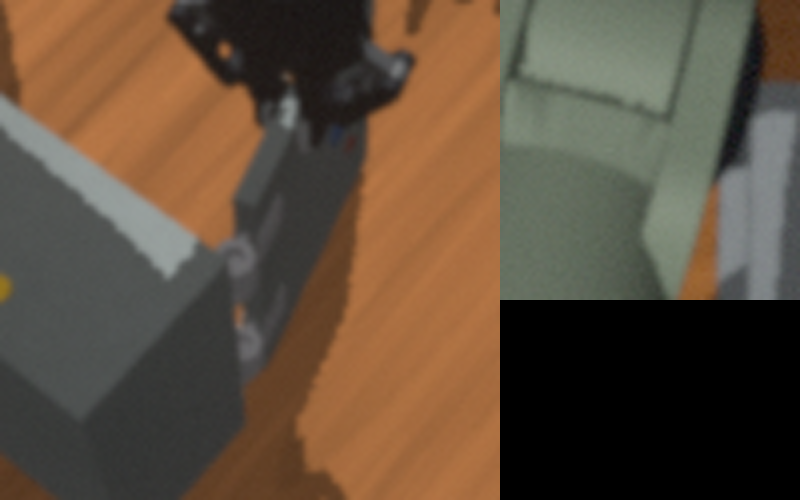

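Both knuckles sit over the pins, and the TCP is back at its grasp height (0.194), so the door is home. Releasing and lifting clear.

step_arm --pt "0 0 -0.001 0 0 0 1" --pt "0 0 0 0 0 0 0.5" --pt "0 0 0 0 0 0 0" --pt "0 0 0 0 0 0 -0.5" --pt "0 0 0 0 0 0 -1" --pt "0 0 0 0 0 0 -1" --pt "0 0 0 0 0 0 -1" --pt "0 0 0 0 0 0 -1" --newtons 30

```text
clock: 13.3
eef_pos: [0.595, -0.0718, 0.1943]
orientation: [0.609, 0.793, 0.0, 0.0]
contact_force: [-0.3, 0.9, -0.6]
width: 1.004
gripper_force: 0.0
```

step_arm --pt "0 0 -0.02 0 0 0 -1" --pt "0 0 -0.03 0 0 0 -1" --pt "0 0 -0.02 0 0 0 -1" --pt "0.02 0.02 0 0 0 0 1" --pt "0.02 0.02 0 0 0 0 1" --pt "0.02 0.01 0 0 0 0 1" --pt "0 0 0 0 0 0 1" --pt "0 0 0 0 0 0 1"

```text
clock: 14.1
eef_pos: [0.6276, -0.0006, 0.2641]
orientation: [0.608, 0.794, -0.0, -0.0]
contact_force: [0.1, -0.0, -0.2]
width: 0.144
gripper_force: 0.0
```

Run:
```python
from workcell import get_obs, read_camera
import cv2,numpy as np
o=get_obs();print({k:np.round(o[k],4).tolist() for k in('eef_pos','orientation','contact_force','width')})
s=read_camera("scene")["image"]
cv2.imwrite("pics/s3.png",cv2.resize(s[90:300,180:420],None,fx=2.8,fy=2.8,interpolation=2))
```

```text
{'eef_pos': [0.6276, -0.0006, 0.2641], 'orientation': [0.6084, 0.7937, -0.0003, -0.0], 'contact_force': [0.0869, -0.0348, -0.2077], 'width': 0.1442}
```

View pics/s3.png

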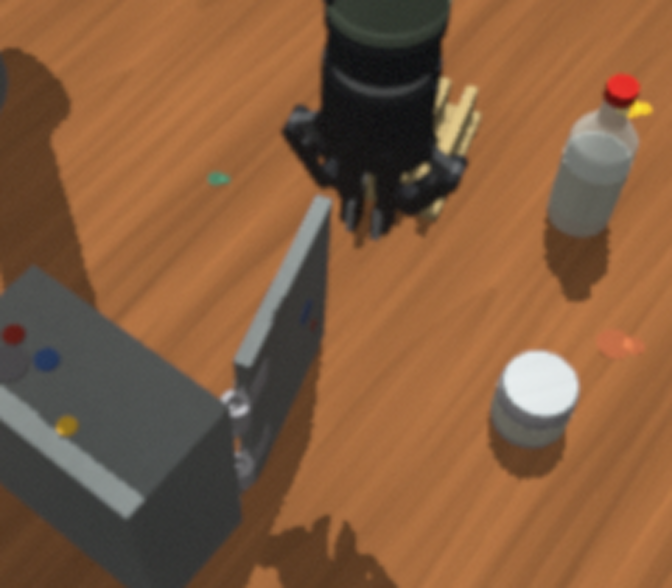

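The door hangs upright on both pins, and everything else is where it was. Next: fingers shut, lower beside the outer face, approach.

step_arm --pt "0 0 0 0 0 0 1" --pt "0 0 0 0 0 0 1" --pt "0 0 0.025 0 0 0 1" --pt "0 0 0.025 0 0 0 1" --pt "0 0 0.018 0 0 0 1" --pt "0 -0.008 0 0 0 0 1" --pt "0 -0.008 0 0 0 0 1" --pt "0 -0.008 0 0 0 0 1"

```text
clock: 14.95
eef_pos: [0.6044, -0.0076, 0.1977]
orientation: [0.609, 0.793, 0.0, 0.001]
contact_force: [0.5, -0.2, -0.8]
width: -0.003
gripper_force: 0.0
```

step_arm --pt "0.0014 -0.0123 0 0 0 -5 1" --pt "0.0014 -0.0123 0 0 0 -5 1" --pt "0.0014 -0.0123 0 0 0 -5 1" --pt "0.0014 -0.0123 0 0 0 -5 1" --pt "0.0014 -0.0123 0 0 0 -5 1" --pt "0.0014 -0.0123 0 0 0 -5 1" --pt "0.0014 -0.0123 0 0 0 -5 1" --pt "0.0014 -0.0123 0 0 0 -5 1"

```text
clock: 15.75
eef_pos: [0.5171, -0.0501, 0.1979]
orientation: [0.299, 0.954, 0.0, 0.001]
contact_force: [-1.0, 0.2, -0.7]
width: -0.001
gripper_force: 0.1
```

step_arm --pt "0.001 -0.0085 0 0 0 -3.5 1" --pt "0.001 -0.0085 0 0 0 -3.5 1" --pt "0.0008 -0.0061 0 0 0 -2.5 1" --pt "0.0008 -0.0061 0 0 0 -2.5 1" --pt "0.0008 -0.0061 0 0 0 -2.5 1" --pt "0.0008 -0.0061 0 0 0 -2.5 1" --pt "0.0008 -0.0061 0 0 0 -2.5 1" --pt "0.0008 -0.0061 0 0 0 -2.5 1"

```text
clock: 16.55
eef_pos: [0.4884, -0.0953, 0.1978]
orientation: [0.112, 0.994, -0.0, 0.001]
contact_force: [0.3, -0.8, -1.1]
width: 0.002
gripper_force: 0.1
```

step_arm --pt "0.0006 -0.0049 0 0 0 -2 1" --pt "0.0006 -0.0049 0 0 0 -2 1" --pt "0.0006 -0.0049 0 0 0 -2 1" --pt "0.0003 -0.0025 0 0 0 -1 1" --pt "0 0 0 0 0 0 1" --pt "0 0 0 0 0 0 1"

```text
clock: 17.15
eef_pos: [0.4833, -0.1115, 0.1969]
orientation: [0.053, 0.999, -0.0, 0.001]
contact_force: [0.2, -0.2, 0.4]
width: 0.001
gripper_force: 0.0
```

step_arm --pt "0.0006 -0.0049 0 0 0 -2 1" --pt "0.0006 -0.0049 0 0 0 -2 1" --pt "0.0004 -0.003 0 0 0 -1 1" --pt "0 0 0 0 0 0 1"

```text
clock: 17.55
eef_pos: [0.4807, -0.1241, 0.1964]
orientation: [0.009, 1.0, -0.0, 0.0]
contact_force: [0.6, 0.2, 1.0]
width: -0.003
gripper_force: 0.1
```

step_arm --pt "0 -0.002 0 0 0 0 1" --pt "0 0 0 0 0 0 1" --pt "0 0 0 0 0 0 1"

```text
clock: 17.85
eef_pos: [0.4806, -0.1259, 0.1963]
orientation: [0.009, 1.0, 0.0, 0.0]
contact_force: [0.3, -0.2, 0.6]
width: 0.002
gripper_force: 0.1
```

Run:
```python
from workcell import get_obs, read_camera
import cv2,numpy as np
o=get_obs();print({k:np.round(o[k],4).tolist() for k in('eef_pos','orientation','contact_force','width')})
s=read_camera("scene")["image"];t=read_camera("top")["image"]
cv2.imwrite("pics/t4.png",t);cv2.imwrite("pics/s4.png",s)
```

```text
{'eef_pos': [0.4806, -0.1259, 0.1963], 'orientation': [0.0088, 1.0, 0.0, 0.0], 'contact_force': [0.3499, -0.189, 0.6463], 'width': 0.0021}
```

step_arm --pt "0 -0.002 0 0 0 0 1" --pt "0 0 0 0 0 0 1" --pt "0 -0.001 0 0 0 0 1" --pt "0 0 0 0 0 0 1"

```text
clock: 18.35
eef_pos: [0.4805, -0.1287, 0.1963]
orientation: [0.009, 1.0, 0.0, 0.0]
contact_force: [-0.2, 2.3, 1.8]
width: -0.003
gripper_force: 1.3
```

step_arm --pt "0 -0.001 0 0 0 0 1" --pt "0 -0.001 0 0 0 0 1" --pt "0 0 0 0 0 0 1"

```text
clock: 18.65
eef_pos: [0.4804, -0.1305, 0.1963]
orientation: [0.009, 1.0, 0.001, -0.0]
contact_force: [-0.7, 4.9, 2.4]
width: -0.0
gripper_force: 2.6
```

Buffers felt (about 5 N on the tool). Backing off slowly and rising.

step_arm --pt "0 0.001 0 0 0 0 1" --pt "0 0.001 0 0 0 0 1" --pt "0 0.001 0 0 0 0 1" --pt "0 0.002 0 0 0 0 1" --pt "0 0.005 0 0 0 0 1" --pt "0 0.02 0 0 0 0 1" --pt "0 0.03 0 0 0 0 1" --pt "0 0.04 0 0 0 0 1"

```text
clock: 19.45
eef_pos: [0.4826, -0.0313, 0.1963]
orientation: [0.01, 1.0, -0.001, 0.0]
contact_force: [-0.1, 0.4, -0.6]
width: -0.001
gripper_force: 0.0
```

step_arm --pt "0 0.04 -0.03 0 0 0 1" --pt "0 0.04 -0.03 0 0 0 1" --pt "0 0.04 -0.03 0 0 0 1" --pt "0 0.04 -0.02 0 0 0 1" --pt "0 0.04 0 0 0 0 1" --pt "0 0 0 0 0 0 1" --pt "0 0 0 0 0 0 1"

```text
clock: 20.15
eef_pos: [0.4855, 0.1694, 0.306]
orientation: [0.008, 1.0, -0.001, -0.0]
contact_force: [0.1, -0.2, 0.4]
width: -0.0
gripper_force: 0.0
```

Run:
```python
from workcell import read_camera
import cv2,numpy as np
s=read_camera("scene")["image"];t=read_camera("top")["image"]
a=cv2.resize(s[170:310,140:290],None,fx=3,fy=3,interpolation=2);b=cv2.resize(t[190:300,300:390],None,fx=3.8,fy=3.8,interpolation=2)
b=cv2.copyMakeBorder(b,0,a.shape[0]-b.shape[0],0,0,0)
cv2.imwrite("pics/c8.png",np.hstack([a,b]))
```

```text
(no output)
```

View pics/c8.png

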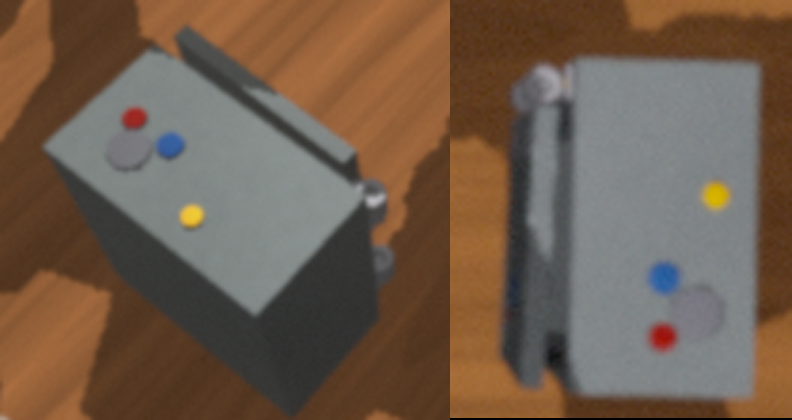

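The door is across the front and released. Checking the exact angle and that it's at rest.

Run:
```python
from h import *
from workcell import read_camera,get_obs
def yaw(n,a,b,z):
    P=ray(n,[a,b],z);d=P[1]-P[0];return P.round(4).tolist(),np.arctan2(d[1],-d[0])
o=lambda x,y:(300+(x-450)/3.8,190+y/3.8); q=lambda x,y:(140+x/3,170+y/3)
print("top door",yaw("top",o(544,105),o(531,382),.222)); print("top cab",yaw("top",o(577,60),o(572,392),.225))
print("top door",yaw("top",o(562,105),o(543,380),.222))
print("scene door",yaw("scene",q(352,156),q(187,30),.222)); print("scene cab",yaw("scene",q(362,190),q(155,48),.225))
a=read_camera("top")["image"].astype(int)
for i in range(6): b=read_camera("top")["image"].astype(int)
print("diff",np.abs(a-b)[200:300,300:345].mean(),np.abs(a-b)[100:140,200:300].mean(),get_obs()["clock"])
```

```text
top door ([[0.5988, -0.1467, 0.222], [0.4332, -0.1416, 0.222]], np.float64(0.03098352511246525))
top cab ([[0.626, -0.166, 0.225], [0.428, -0.1658, 0.225]], np.float64(0.0005748433696492315))
top door ([[0.599, -0.1576, 0.222], [0.4345, -0.1487, 0.222]], np.float64(0.05363973026810858))
scene door ([[0.6012, -0.1479, 0.222], [0.4378, -0.1409, 0.222]], np.float64(0.04241764310077561))
scene cab ([[0.6244, -0.165, 0.225], [0.4323, -0.1679, 0.225]], np.float64(-0.014790550379210001))
diff 2.2102962962962964 2.1249166666666666 20.6
```

It rebounded slightly (about 0.04 rad open). Pushing once more and withdrawing more slowly.

step_arm --pt "0 -0.04 0 0 0 0 1" --pt "0 -0.04 0.02 0 0 0 1" --pt "0 -0.04 0.03 0 0 0 1" --pt "0 -0.04 0.03 0 0 0 1" --pt "0 -0.04 0.03 0 0 0 1" --pt "0 -0.04 0 0 0 0 1" --pt "0 -0.025 0 0 0 0 1" --pt "0 0 0 0 0 0 1"

```text
clock: 21.4
eef_pos: [0.4811, -0.0992, 0.1961]
orientation: [0.011, 1.0, -0.0, 0.0]
contact_force: [0.0, 0.3, 0.4]
width: -0.004
gripper_force: 0.0
```

step_arm --pt "0 -0.007 0 0 0 0 1" --pt "0 -0.007 0 0 0 0 1" --pt "0 -0.005 0 0 0 0 1" --pt "0 -0.003 0 0 0 0 1" --pt "0 -0.002 0 0 0 0 1" --pt "0 -0.001 0 0 0 0 1" --pt "0 0 0 0 0 0 1" --pt "0 0 0 0 0 0 1"

```text
clock: 22.2
eef_pos: [0.4807, -0.1208, 0.1963]
orientation: [0.009, 1.0, 0.0, -0.0]
contact_force: [-0.1, 0.1, -0.2]
width: 0.002
gripper_force: 0.0
```

step_arm --pt "0 -0.003 0 0 0 0 1" --pt "0 -0.002 0 0 0 0 1" --pt "0 -0.001 0 0 0 0 1" --pt "0 -0.001 0 0 0 0 1" --pt "0 -0.001 0 0 0 0 1" --pt "0 0 0 0 0 0 1" --pt "0 0 0 0 0 0 1" --pt "0 0 0 0 0 0 1"

```text
clock: 23.0
eef_pos: [0.4805, -0.1288, 0.1963]
orientation: [0.009, 1.0, 0.0, -0.0]
contact_force: [-0.6, 2.7, 1.9]
width: 0.0
gripper_force: 1.5
```

step_arm --pt "0 0.0003 0 0 0 0 1" --pt "0 0.0003 0 0 0 0 1" --pt "0 0.0003 0 0 0 0 1" --pt "0 0.0003 0 0 0 0 1" --pt "0 0.0003 0 0 0 0 1" --pt "0 0.0003 0 0 0 0 1" --pt "0 0.0003 0 0 0 0 1" --pt "0 0.0003 0 0 0 0 1"

```text
clock: 23.8
eef_pos: [0.4807, -0.1269, 0.1963]
orientation: [0.009, 1.0, -0.0, 0.0]
contact_force: [0.9, 0.9, 0.1]
width: 0.001
gripper_force: 0.2
```

step_arm --pt "0 0.0003 0 0 0 0 1" --pt "0 0.0003 0 0 0 0 1" --pt "0 0.0003 0 0 0 0 1" --pt "0 0.0003 0 0 0 0 1" --pt "0 0 0 0 0 0 1" --pt "0 0 0 0 0 0 1" --pt "0 0.02 0 0 0 0 1" --pt "0 0.04 0 0 0 0 1"

```text
clock: 24.6
eef_pos: [0.4823, -0.0667, 0.1963]
orientation: [0.011, 1.0, -0.0, 0.0]
contact_force: [0.3, 0.6, -0.3]
width: -0.003
gripper_force: 0.0
```

step_arm --pt "0 0.04 0 0 0 0 1" --pt "0 0.04 -0.03 0 0 0 1" --pt "0 0.04 -0.03 0 0 0 1" --pt "0 0.04 -0.03 0 0 0 1" --pt "0 0.04 -0.02 0 0 0 1" --pt "0 0.03 0 0 0 0 1" --pt "0 0 0 0 0 0 1" --pt "0 0 0 0 0 0 1"

```text
clock: 25.4
eef_pos: [0.4854, 0.1648, 0.306]
orientation: [0.008, 1.0, -0.0, -0.0]
contact_force: [-0.5, 0.2, 0.1]
width: 0.001
gripper_force: 0.0
```

Run:
```python
from workcell import read_camera
import cv2,numpy as np
s=read_camera("scene")["image"];t=read_camera("top")["image"]
a=cv2.resize(s[170:310,140:290],None,fx=3,fy=3,interpolation=2);b=cv2.resize(t[190:300,300:390],None,fx=3.8,fy=3.8,interpolation=2)
b=cv2.copyMakeBorder(b,0,a.shape[0]-b.shape[0],0,0,0)
new=np.hstack([a,b]);cv2.imwrite("pics/c9.png",new)
# door-top centre columns relative to previous picture: shift by template matching of the free end and hinge end strips
old=cv2.imread("pics/c8.png")
for n,(y0,y1) in {"hinge":(110,160),"free":(330,385)}.items():
    r=cv2.matchTemplate(new[y0-10:y1+10,490:572],old[y0:y1,510:552],cv2.TM_CCOEFF_NORMED);_,v,_,l=cv2.minMaxLoc(r);print(n,round(v,3),l[0]-20,l[1]-10)
```

```text
hinge 0.985 3 1
free 0.949 7 3
```

```bash
python3 -c "
from workcell import ticket
print(ticket.close_job())"
```

```text
the job is handed in; nothing more can be done
None
```

The door is home on both pins, swung shut to within roughly 0.03 rad by my camera estimate, and released. The job is handed in at about 25 s, no verdict came back, and I saw nothing else move.

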